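# Line up a model bridge joint with a drift and bolt it

## Robot

A 6-joint arm with a two-finger parallel gripper is mounted at the origin on the work surface. World frame = base frame: x ahead of the robot, y to its left, z up, the work surface at z = 0. Lengths are in m, angles in rad, forces in N, time in s.
With the tool pointing down it reaches from about 0.225 to 0.875 m from the base axis. Payload 3.4 kg.
Tool frame: the origin (TCP) lies on the centre line of the jaws, within the pads' length; the fingertips stand 11 mm ahead of it and the grasp point (between the pads) lies 8 mm behind it; z points along the fingers, y is the line along which they close (so a half turn about z gives the same grasp; the last joint's range is limited). The gripper opens to 85 mm and grips with 20 to 120 N. Pads are 22 mm wide; open, the fingers measure 114 mm over their backs; the gripper's body (76 mm by 85 mm) begins 54 mm behind the grasp point. The pads swing forward as they close: fully open they stand 13 mm farther back than shut.
Start: joints at [1.194, 0.276, 1.505, -0, 1.361, -0.121], TCP at [0.146, 0.556, 0.242] pointing down, gripper open.
Joint ranges: [-2.89, 2.89], [-0.75, 2.08], [0.22, 2.7], [-1.18, 4.32], [0.11, 2.71], [-2.7, 2.7]. Speed limits (rad/s): [2.57, 2.57, 3.14, 3.14, 3.14, 3.14].

## Interface

Orientations are given as a unit quaternion [w, x, y, z].
In Python, from rig import manip, eyes, job gives the robot as it stands.
- The arm moves only by the tool drive_tool, never from a script. Its argument "rows" is a list of rows, each a list of 3 entries, a list of its own where there are three numbers: the turn, a rotation vector about the world's x, y, z in rad, then the shift along the world's x, y, z in cm, then the finger opening in cm, from 0 to 8.54. A call has 1 to 8 rows; each row shifts and turns the commanded pose from where the row before left it; what a row does not reach is not made up. A row lasts 1/8 s, in which the tool goes at most 62.5 mm and 10.7 degrees, less where a joint would pass 70% of its speed; a pose out of reach is approached as far as the arm can. A call is refused whole if a number of a shift passes 6.25 or a number of a turn 0.188, either way. A call with a gripper value outside its range is refused whole. The fingers move at their own pace and stop on an object; "force" is the grip in N (left out, the last holds). Time passes only in rows, so rows that do not move let the fingers close. It gives the time, the measured TCP pose, the force, the opening and the grip force at its end, in the units of the state.
- manip.get_state(): the state, without advancing time (a new reading comes with each control period).
- eyes.get_image(name): name is "scene" or "top"; returns the picture (384x512x3 uint8, red, green, blue); there is no depth.
- eyes.get_calibration(name): a dict with "camera_matrix" (3x3 intrinsics, pixels), "view" (4x4, takes a point from world to camera coordinates). Camera axes: x right, y up, looking along -z (the intrinsics and any distortion apply to the point x, -y, -z); pixel columns grow to the right and rows downward; lengths in m; the calibration is good to about 2 mm. A picture is of the moment at which its call begins. get_calibration takes no time and is no camera call.
- job.sign_off(): hands the job in; it is judged then, once.
The state is a dict: "clock": time; "qpos": joint angles; "qd": joint speeds; "effort": joint torques, N m; "position": TCP position; "ee_rot": TCP orientation; "contact_force": force on the tool from outside, world axes, zero at the start; "moment": the same for the moment, N m; "width": finger opening in m; "gripper_force": force on a finger pad.
Only numpy, scipy, OpenCV 4.12 (cv2) and the standard library are available. Lean on these libraries where they do the work, as an engineer would, in place of code of your own. Each camera call takes 0.05 s, during which the arm holds its last target. There are 200 camera calls.

## Task

The white strap on the blue model bridge has slipped, so its hole no longer lines up with the hole in the frame under it. Take the yellow-handled tapered drift, put its point down through both holes, lever the strap back into line and push the drift down until its collar is practically down on the strap. Then put the drift back upright in the stand socket it came from, and put the red bolt down through both holes in its place, fully home with its flange on the strap.

Things in the scene. Friction and masses are not known exactly. Their poses are not given: they have to be found in the camera images.
- frame: Fixed blue model bridge, 250 (x) x 130 x 77 mm. Origin at table level under the centre of its deck's round 50 mm hole; z up, x along its length. Deck 52 to 64 mm up, open below. On it, between side rails 2 mm higher, slides a white strap 200 x 86 mm, 65 to 75 mm up, with a round 44 mm hole in its centre.
- strap (a joint): Slide of the white strap along the frame's x, m: how far its hole's centre lies from the frame hole's towards frame +x; 0 is in line. Starts 0.022 to 0.027, travel -0.008 to 0.030; 3 N of friction, stays where left. The opening left at the start, 20 to 25 mm wide, is centred at value/2 + 1.5 mm along frame x.
- drift: Loose round tapered steel drift, 0.3 kg, upright in a socket of the grey stand. Origin at its point, z up its axis. Taper 7 mm across at the point, 30 at 40 mm up, 41 at 54 to 60 mm; collar 70 across, 60 to 66 mm, rests on the stand; yellow handle 32 across, 66 to 126 mm. Point is 15 mm above the table with the collar on the strap. The black-handled punch is not it.
- bolt: Loose round red bolt, 0.1 kg, upright in another socket; a short blue bolt is not it. Origin at its foot, z up. Shank 32 mm across (foot 27, bevelled) to 45 mm; flange 70 across, 45 to 51 mm; head 38 across, 51 to 86 mm. Home, its foot is 30 mm above the table. Stand: fixed, 210 mm square, 80 high, four 48 mm sockets 100 mm apart, contents vary, tools in it up to 146 high.
Not all that is in view belongs to the job. Of the things that look like the bolt, the smallest one is meant.

How it is judged:
By the outcome, as a careful person would: the job done as asked, in the order asked, and still so for the second after the job is handed in, with the robot touching nothing.
It also fails if it takes over 67 s, if anything falls off the work surface, if the arm or the gripper's body presses on something with over 40 N, if the wrist force passes 120 N, or if a joint passes its speed limit or range.

## Working session

There is one attempt and no reset: what is moved stays moved. The work goes in short steps, Python scripts to look and compute and a tool call to move; the robot and the scene stay as the last step left them, time stands still between calls to the robot, and variables do not carry over. Pictures are saved under pics/ and viewed, at most 11 in all, crops included, and the job is handed in when it is done.

Besides the shell and the picture viewer there is one more tool, called as a command line: name --argument value ..., lists and objects as JSON in quotes. drive_tool: Moves the arm, as the interface text tells. Its arguments: {"type":"object","properties":{"rows":{"type":"array"},"force":{"type":"number"}},"required":["rows"]}

```bash
mkdir -p pics; ls
cat > h.py <<'E'
import numpy as np, cv2
from rig import manip, eyes, job
def snap(n,f):
    im=eyes.get_image(n); cv2.imwrite('pics/'+f,cv2.cvtColor(im,cv2.COLOR_RGB2BGR)); return im
def cal(n):
    c=eyes.get_calibration(n); return np.array(c['camera_matrix']),np.array(c['view']),c
def proj(n,P):
    K,V,c=cal(n); P=np.atleast_2d(P); p=(V@np.c_[P,np.ones(len(P))].T)[:3]; p=np.array([p[0],-p[1],-p[2]]); q=K@p; return (q[:2]/q[2]).T
def unproj(n,uv,z):
    K,V,c=cal(n); uv=np.atleast_2d(uv); d=np.linalg.inv(K)@np.c_[uv,np.ones(len(uv))].T; d=np.array([d[0],-d[1],-d[2]])
    R,t=V[:3,:3],V[:3,3]; o=-R.T@t; w=R.T@d; s=(z-o[2])/w[2]; return (o[:,None]+w*s).T
E
python3 - <<'E'
from h import *
import pprint
for n in('scene','top'):
    im=snap(n,n+'0.png'); K,V,c=cal(n); print(n,c.keys(),K.tolist()); print(V.round(4).tolist(), (-V[:3,:3].T@V[:3,3]).round(3))
print(manip.get_state())
E
```

```text
pics
scene dict_keys(['camera_matrix', 'view']) [[379.49743493871796, 0.0, 250.93834933257193], [0.0, 379.49743493871796, 197.77221675371123], [0.0, 0.0, 1.0]]
[[-0.6681, 0.7439, -0.0126, 0.3345], [-0.5314, -0.4652, 0.708, 0.1678], [0.5208, 0.4797, 0.7061, -0.995], [0.0, 0.0, 0.0, 1.0]] [0.831 0.307 0.588]
top dict_keys(['camera_matrix', 'view']) [[432.8101999152466, 0.0, 251.83403121380678], [0.0, 432.8101999152466, 192.25173012884056], [0.0, 0.0, 1.0]]
[[0.0216, -0.9997, 0.0149, -0.0652], [0.9937, 0.0231, 0.1097, -0.4424], [-0.11, 0.0124, 0.9939, -0.935], [0.0, 0.0, 0.0, 1.0]] [ 0.338 -0.043  0.979]
{'clock': 0.1, 'qpos': array([ 1.19399143e+00,  2.76563644e-01,  1.50601286e+00,  9.76879839e-06,
        1.36071063e+00, -1.20992423e-01]), 'qd': array([ 0.00059648, -0.0005223 , -0.00304932, -0.00019433, -0.00096992,
       -0.00126147]), 'effort': array([ 2.64113965e-03, -4.17703915e+01, -2.46405834e+01, -1.77024922e-04,
        6.00862622e-03,  1.78724278e-06]), 'position': array([0.14532203, 0.55586237, 0.24150549]), 'ee_rot': array([-2.13336083e-04,  1.27558733e-01,  9.91830657e-01, -8.19958359e-04]), 'contact_force': array([-0.28241338, -0.293829  ,  0.99881048]), 'moment': array([-0.01346515, -0.01447931,  0.00995321]), 'gripper_force': 0.0, 'width': 0.08542789820477757}
```

View pics/scene0.png

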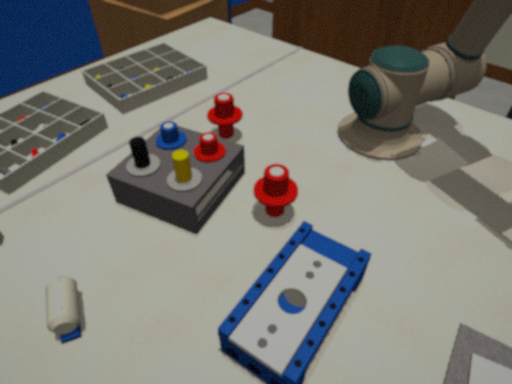

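View pics/top0.png

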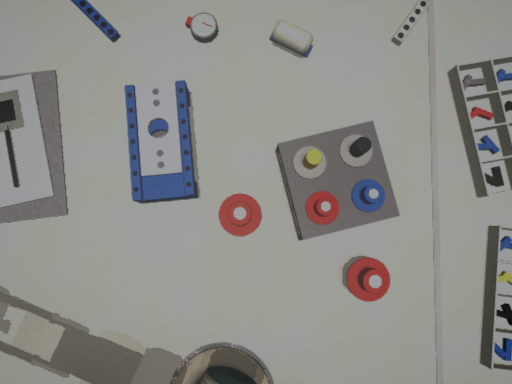

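Run:
```python
import cv2,numpy as np
t=cv2.imread('pics/top0.png');s=cv2.imread('pics/scene0.png')
c=np.zeros((600,800,3),np.uint8)
a=cv2.resize(t[75:210,115:205],None,fx=4.4,fy=4.4,interpolation=cv2.INTER_CUBIC);c[:a.shape[0],:a.shape[1]]=a
b=cv2.resize(s[220:384,215:375],None,fx=2.45,fy=2.45,interpolation=cv2.INTER_CUBIC);c[:b.shape[0],400:400+b.shape[1]]=b
cv2.imwrite('pics/frame.png',c)
c=np.zeros((600,800,3),np.uint8)
a=cv2.resize(t[118:242,272:402],None,fx=4,fy=4,interpolation=cv2.INTER_CUBIC)[:600,:520];c[:a.shape[0],:a.shape[1]]=a
b=cv2.resize(s[115:230,105:250],None,fx=1.9,fy=1.9,interpolation=cv2.INTER_CUBIC);c[:b.shape[0],522:522+b.shape[1]]=b
cv2.imwrite('pics/stand.png',c)
```

```text
(no output)
```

View pics/frame.png

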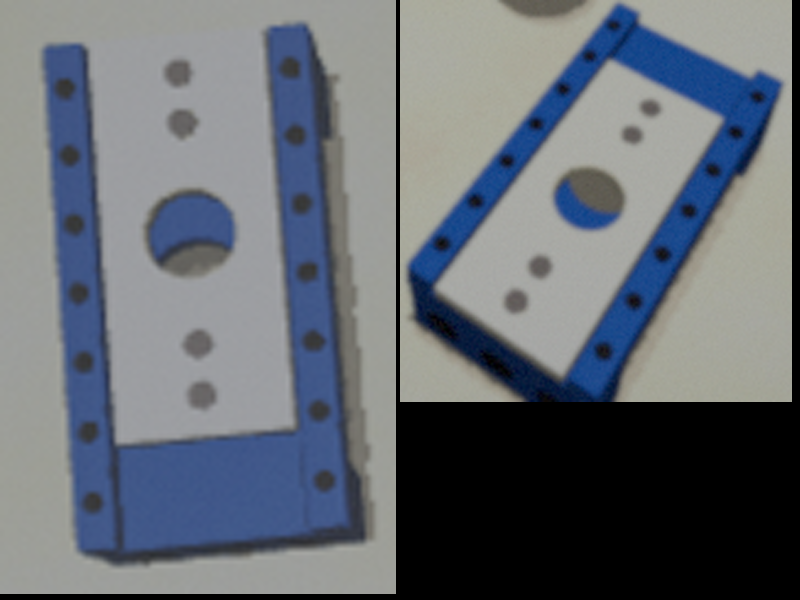

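View pics/stand.png

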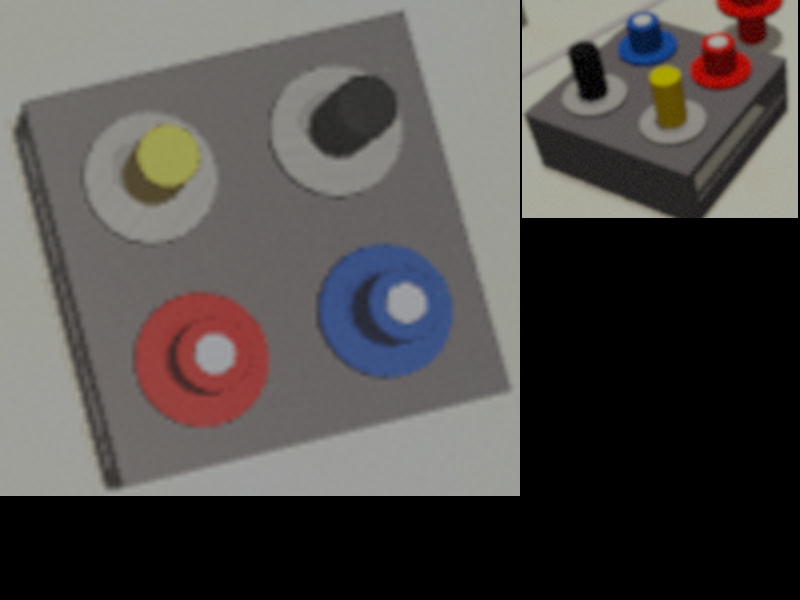

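Run:
```python
from h import *
ft=lambda L:np.array(L,float)/4.4+[115,75]-.4
fs=lambda L:(np.array(L,float)-[400,0])/2.45+[215,220]-.3
st=lambda L:np.array(L,float)/4+[272,118]-.4
ss=lambda L:(np.array(L,float)-[522,0])/1.9+[105,115]-.2
C=unproj('top',ft([(45,46),(308,25),(350,525),(80,550)]),.077);print('corners',C.round(4)[:,:2].tolist(),C.mean(0).round(4))
for i in range(4):print(np.linalg.norm(C[i]-C[i-1]).round(4),end=' ')
L=unproj('top',ft([(64,88),(69,155),(74,224),(78,293),(84,362),(88,432),(92,502)]),.077)
R=unproj('top',ft([(290,67),(296,134),(301,203),(308,271),(313,341),(319,410),(324,480)]),.077)
print('\ndots mean',((L+R)/2).mean(0).round(4))
for D in(L,R):
  d=(D[:3]-D[-3:]).mean(0);print('yaw',np.arctan2(d[1],d[0]))
print('hole top',unproj('top',ft([(190,232)]),.075).round(4),'scene',unproj('scene',fs([(589,198)]),.075).round(4))
Ls=unproj('scene',fs([(614,25),(590,56),(563,90),(537,123),(507,161),(476,201),(442,243)]),.077)
Rs=unproj('scene',fs([(757,98),(735,132),(712,170),(689,211),(662,255),(634,301),(603,351)]),.077)
print('dots scene',((Ls+Rs)/2).mean(0).round(4))
for D in(Ls,Rs):
  d=(D[-3:]-D[:3]).mean(0);print('yaw',np.arctan2(d[1],d[0]))
P=unproj('top',st([(151,177),(337,131),(386,311),(202,360)]),.086);print('stand top: drift,black,blue,red',P.round(4)[:,:2].tolist())
print('scene:',unproj('scene',ss([(672,121),(594,94),(648,46),(721,70)]),.086).round(4)[:,:2].tolist())
print('handle top',unproj('top',st([(168,157)]),.146).round(4),unproj('scene',ss([(665,76)]),.146).round(4))
print('bolt top',unproj('top',st([(215,354)]),.121).round(4),unproj('scene',ss([(718,41)]),.121).round(4))
```

```text
corners [[0.663, 0.2229], [0.6771, 0.0954], [0.4316, 0.066], [0.4168, 0.1932]] [0.5471 0.1444 0.077 ]
0.248 0.1283 0.2472 0.128 
dots mean [0.5475 0.1457 0.077 ]
yaw 0.11869002882791224
yaw 0.11996367514857961
hole top [[0.5726 0.1487 0.075 ]] scene [[0.5747 0.1505 0.075 ]]
dots scene [0.5493 0.1468 0.077 ]
yaw 0.11907539193967888
yaw 0.12159444180178926
stand top: drift,black,blue,red [[0.5039, -0.1736], [0.5308, -0.2715], [0.4361, -0.2966], [0.4084, -0.2007]]
scene: [[0.508, -0.1708], [0.535, -0.2683], [0.4398, -0.2921], [0.415, -0.1944]]
handle top [[ 0.5028 -0.1731  0.146 ]] [[ 0.5075 -0.1693  0.146 ]]
bolt top [[ 0.4087 -0.201   0.121 ]] [[ 0.4106 -0.1993  0.121 ]]
```

drive_tool --rows '[[[0,0,-0.17],[2.25,-4.55,0],8.54],[[0,0,-0.17],[2.25,-4.55,0],8.54],[[0,0,-0.17],[2.25,-4.55,0],8.54],[[0,0,-0.17],[2.25,-4.55,0],8.54],[[0,0,-0.17],[2.25,-4.55,0],8.54],[[0,0,-0.17],[2.25,-4.55,0],8.54],[[0,0,-0.174],[2.25,-4.55,0],8.54],[[0,0,0],[2.25,-4.55,0],8.54]]' --force 80

```text
clock: 1.1
position: [0.3257, 0.1908, 0.2422]
ee_rot: [0.0, 0.663, 0.748, 0.0]
contact_force: [1.7, -0.5, 0.0]
width: 0.0852
gripper_force: 0.0
```

drive_tool --rows '[[[0,0,0],[2.25,-4.55,0],8.54],[[0,0,0],[2.25,-4.55,0],8.54],[[0,0,0],[2.25,-4.55,0],8.54],[[0,0,0],[2.25,-4.55,0],8.54],[[0,0,0],[2.25,-4.55,0],8.54],[[0,0,0],[2.25,-4.55,0],8.54],[[0,0,0],[1.5,-3.0,0],8.54],[[0,0,0],[0,0,0],8.54]]'

```text
clock: 2.1
position: [0.4763, -0.1127, 0.2416]
ee_rot: [-0.0, 0.664, 0.748, -0.0]
contact_force: [-1.0, 0.5, -0.4]
width: 0.0853
gripper_force: 0.0
```

drive_tool --rows '[[[0,0,0],[1.5,-3.0,0],8.54],[[0,0,0],[1.4,-2.9,0],8.54],[[0,0,0],[0,0,-2.5],8.54],[[0,0,0],[0,0,-4.0],8.54],[[0,0,0],[0,0,-4.0],8.54],[[0,0,0],[0,0,-2.0],8.54],[[0,0,0],[0,0,-0.4],8.54],[[0,0,0],[0,0,0],8.54]]'

```text
clock: 3.1
position: [0.5046, -0.1692, 0.1138]
ee_rot: [0.0, 0.663, 0.749, 0.0]
contact_force: [-0.5, 0.6, 0.2]
width: 0.0854
gripper_force: 0.0
```

Run:
```python
from h import *
a=snap('top','t1.png');b=snap('scene','s1.png')
c=np.hstack([cv2.resize(cv2.cvtColor(i,4),(400,450),interpolation=2) for i in(a[100:235,265:385],b[100:235,110:230])]);cv2.imwrite('pics/g1.png',c)
s=manip.get_state();print(s['position'],s['contact_force'])
```

```text
[ 0.50522676 -0.1696931   0.11447907] [-0.11602806  0.41614945  0.49327622]
```

View pics/g1.png

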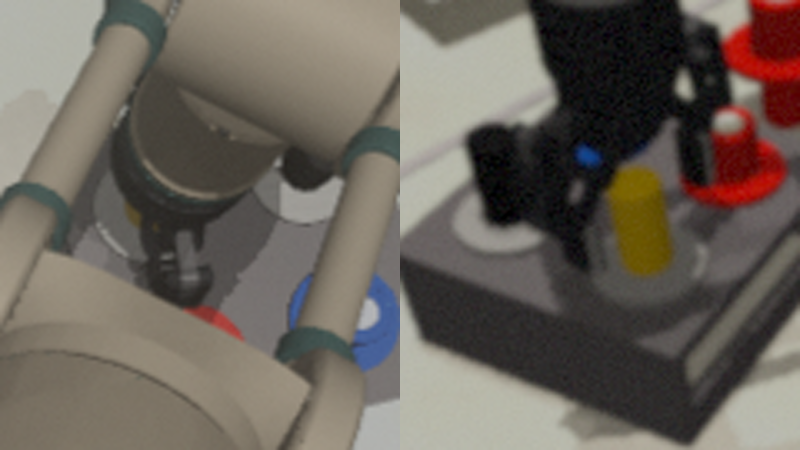

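drive_tool --rows '[[[0,0,0],[0,-0.2,-0.2],8.54],[[0,0,0],[0,0,0],2.5],[[0,0,0],[0,0,0],2.5],[[0,0,0],[0,0,0],2.5],[[0,0,0],[0,0,0],2.5],[[0,0,0],[0,0,0],2.5]]' --force 80

```text
clock: 3.95
position: [0.5046, -0.1718, 0.1116]
ee_rot: [0.0, 0.663, 0.749, 0.0]
contact_force: [-0.6, 0.1, 2.8]
width: 0.0304
gripper_force: 79.0
```

Run:
```python
from h import *
s=manip.get_state();print(s['position'],s['contact_force'],s['moment'],s['width'],s['gripper_force'])
```

```text
[ 0.50462834 -0.17184756  0.1116396 ] [-0.62876184  0.13199238  2.79725761] [-0.00444549  0.10636857  0.02237453] 0.030434989318031527 79.03743624687195
```

drive_tool --rows '[[[0,0,0],[0,0,1.0],2.5],[[0,0,0],[0,0,2.0],2.5],[[0,0,0],[0,0,3.0],2.5],[[0,0,0],[0,0,3.5],2.5],[[0,0,0],[0,0,2.0],2.5],[[0,0,0],[0.5,3.0,0],2.5],[[0,0,0],[0.8,4.0,0],2.5],[[0,0,0],[0.8,4.0,0],2.5]]'

```text
clock: 4.95
position: [0.5251, -0.0606, 0.2261]
ee_rot: [-0.001, 0.663, 0.748, -0.0]
contact_force: [-0.6, -0.0, -4.1]
width: 0.0303
gripper_force: 79.5
```

drive_tool --rows '[[[0,0,0],[0.8,4.0,0],2.5],[[0,0,0],[0.8,4.0,0],2.5],[[0,0,0],[0.8,4.0,0],2.5],[[0,0,0],[0.8,4.0,0],2.5],[[0,0,0],[0.5,3.0,0],2.5],[[0,0,0],[0,2.0,0],2.5],[[0,0,0],[0,0,0],2.5],[[0,0,0],[0,0,0],2.5]]'

```text
clock: 5.95
position: [0.5622, 0.1473, 0.2262]
ee_rot: [0.0, 0.663, 0.748, -0.001]
contact_force: [-0.4, -0.3, -3.3]
width: 0.03
gripper_force: 79.5
```

Run:
```python
from h import *
s=manip.get_state();print(s['position'],s['contact_force'],s['moment'],s['width'],s['ee_rot'])
```

```text
[0.56215346 0.14733058 0.22619797] [-0.37921884 -0.30593172 -3.29837073] [-0.00310277 -0.01890514  0.01844408] 0.030019123680659465 [ 1.94362616e-04  6.63170671e-01  7.48467915e-01 -6.35535350e-04]
```

drive_tool --rows '[[[0,0,0],[0,0,-1.5],2.5],[[0,0,0],[0,0,-2.0],2.5],[[0,0,0],[0,0,-1.0],2.5],[[0,0,0],[0,0,0],2.5],[[0,0,0],[0,0,0],2.5]]'

```text
clock: 6.58
position: [0.563, 0.1482, 0.1818]
ee_rot: [0.0, 0.663, 0.748, 0.0]
contact_force: [-0.4, -0.7, -3.0]
width: 0.0303
gripper_force: 79.6
```

Run:
```python
from h import *
b=snap('scene','s2.png');a=snap('top','t2.png')
cs=[]
for n,i,(x,y) in(('scene',b,(235,200)),('top',a,(95,65))):
    c=cv2.resize(cv2.cvtColor(i,4)[y:y+150,x:x+100],None,fx=4,fy=4,interpolation=2);cs.append(c)
cv2.imwrite('pics/g2.png',np.hstack(cs))
s=manip.get_state();p=s['position'];print(p,proj('scene',[p+[0,0,-.0916]]))
```

```text
[0.56311345 0.1483218  0.18211975] [[296.10776157 289.07203258]]
```

View pics/g2.png

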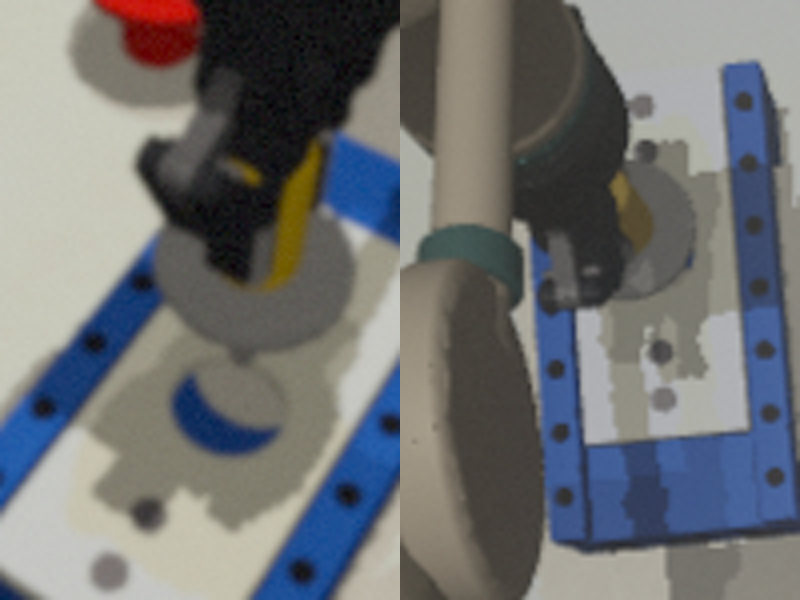

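drive_tool --rows '[[[0,0,0],[0,0.15,-1.0],2.5],[[0,0,0],[0,0,-1.0],2.5],[[0,0,0],[0,0,-0.8],2.5],[[0,0,0],[0,0,-0.5],2.5],[[0,0,0],[0,0,0],2.5]]'

```text
clock: 7.3
position: [0.5622, 0.1498, 0.1477]
ee_rot: [-0.0, 0.663, 0.749, -0.0]
contact_force: [-0.5, 0.3, -4.3]
width: 0.0303
gripper_force: 79.6
```

Run:
```python
from h import *
s=manip.get_state();print(s['position'],s['contact_force'],s['moment'])
```

```text
[0.56221941 0.14979165 0.14771814] [-0.50834376  0.26489413 -4.28848045] [ 0.0593052  -0.03059303 -0.02219265]
```

drive_tool --rows '[[[0,0,0],[-0.3,-0.04,0],2.5],[[0,0,0],[-0.4,-0.05,0],2.5],[[0,0,0],[-0.4,-0.05,-0.4],2.5],[[0,0,0],[-0.4,-0.05,-0.4],2.5],[[0,0,0],[-0.4,-0.05,0],2.5],[[0,0,0],[-0.3,-0.04,0],2.5],[[0,0,0],[0,0,0],2.5]]'

```text
clock: 8.18
position: [0.5397, 0.147, 0.1401]
ee_rot: [-0.0, 0.663, 0.749, -0.0]
contact_force: [2.2, 0.9, -2.2]
width: 0.0307
gripper_force: 79.5
```

Run:
```python
from h import *
s=manip.get_state();print(s['position'],s['contact_force'],s['moment'])
b=snap('scene','s3.png');a=snap('top','t3.png')
cs=[]
for n,i,(x,y) in(('scene',b,(235,200)),('top',a,(95,65))):
    c=cv2.resize(cv2.cvtColor(i,4)[y:y+150,x:x+100],None,fx=4,fy=4,interpolation=2);cs.append(c)
cv2.imwrite('pics/g3.png',np.hstack(cs))
```

```text
[0.53969559 0.14695779 0.14014793] [ 2.17893253  0.87211475 -2.15966586] [ 0.09573177 -0.46131728  0.00936536]
```

View pics/g3.png

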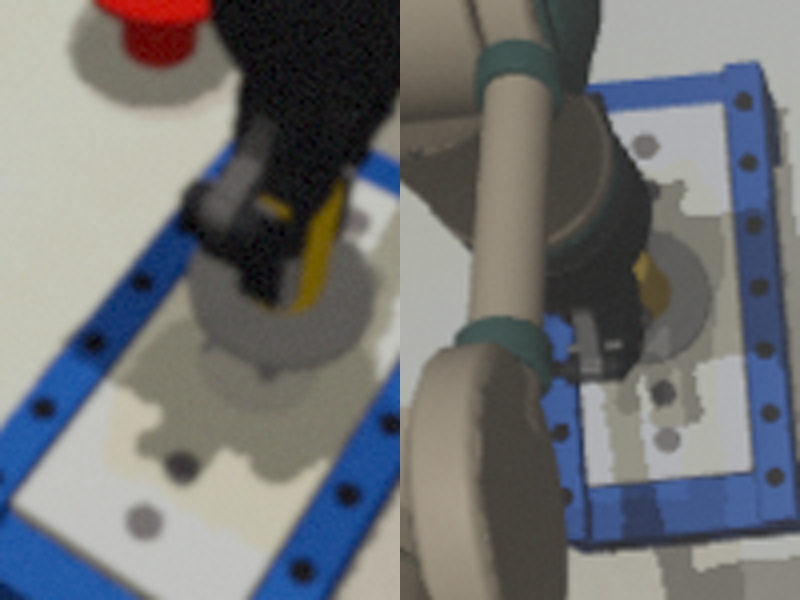

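drive_tool --rows '[[[0,0,0],[0.4,0.04,0],2.5],[[0,0,0],[0.4,0.04,0],2.5],[[0,0,0],[0,0,-0.7],2.5],[[0,0,0],[0,0,-0.7],2.5],[[0,0,0],[0,0,-0.5],2.5],[[0,0,0],[0,0,-0.4],2.5],[[0,0,0],[0,0,0],2.5]]'

```text
clock: 9.15
position: [0.5482, 0.1478, 0.1169]
ee_rot: [-0.0, 0.663, 0.749, -0.0]
contact_force: [0.7, -0.5, -3.5]
width: 0.0307
gripper_force: 79.5
```

Run:
```python
from h import *
s=manip.get_state();print(s['position'],s['contact_force'],s['moment'])
```

```text
[0.54819897 0.14777651 0.11689504] [ 0.74728854 -0.50894673 -3.51699175] [ 0.00686938 -0.01458939 -0.02073911]
```

drive_tool --rows '[[[0,0,0],[-0.05,0,-0.3],2.5],[[0,0,0],[0,0,-0.2],2.5],[[0,0,0],[0,0,-0.1],2.5],[[0,0,0],[0,0,0],2.5]]'

```text
clock: 9.65
position: [0.5491, 0.1479, 0.1117]
ee_rot: [0.001, 0.663, 0.749, 0.001]
contact_force: [2.5, -0.3, -3.2]
width: 0.0305
gripper_force: 79.6
```

Run:
```python
from h import *
s=manip.get_state();print(s['position'],s['contact_force'],s['moment'])
```

```text
[0.54906591 0.14790526 0.11165996] [ 2.52442668 -0.30013565 -3.24532543] [ 0.07607275 -0.56844114  0.02982521]
```

drive_tool --rows '[[[0,0,0],[-0.1,0,-0.2],2.5],[[0,0,0],[0,0,-0.15],2.5],[[0,0,0],[0,0,0],2.5],[[0,0,0],[0,0,0],2.5]]'

```text
clock: 10.15
position: [0.547, 0.1478, 0.1078]
ee_rot: [0.0, 0.663, 0.749, 0.0]
contact_force: [3.8, -0.5, -2.8]
width: 0.0306
gripper_force: 79.6
```

Run:
```python
from h import *
s=manip.get_state();print(s['position'],s['contact_force'],s['moment'])
```

```text
[0.5470201  0.14784335 0.1077636 ] [ 3.81292471 -0.54682379 -2.82382597] [ 0.05290646 -0.59113821  0.04306068]
```

Expected home is TCP z ≈ 0.1066; press gently until the collar touches.

drive_tool --rows '[[[0,0,0],[0,0,-0.1],2.5],[[0,0,0],[0,0,0],2.5],[[0,0,0],[0,0,-0.1],2.5],[[0,0,0],[0,0,0],2.5],[[0,0,0],[0,0,0],2.5]]'

```text
clock: 10.78
position: [0.547, 0.1479, 0.1066]
ee_rot: [0.0, 0.663, 0.749, 0.0]
contact_force: [1.0, 0.3, 5.8]
width: 0.0303
gripper_force: 80.4
```

Run:
```python
from h import *
s=manip.get_state();print(s['position'],s['contact_force'],s['moment'])
b=snap('scene','s4.png');a=snap('top','t4.png')
cs=[]
for n,i,(x,y) in(('scene',b,(235,200)),('top',a,(95,65))):
    c=cv2.resize(cv2.cvtColor(i,4)[y:y+150,x:x+100],None,fx=4,fy=4,interpolation=2);cs.append(c)
cv2.imwrite('pics/g4.png',np.hstack(cs))
```

```text
[0.5470157  0.14786877 0.10663612] [0.96939449 0.33324213 5.81077084] [-0.0819505  -0.06896696  0.0306951 ]
```

View pics/g4.png

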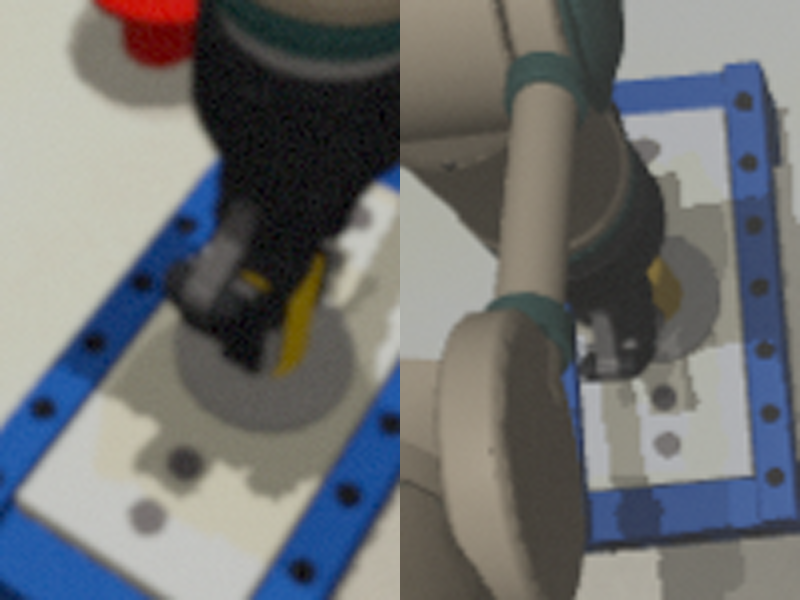

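```bash
cat > m.py <<'E'
from h import *
from scipy.optimize import minimize
def dots(f,pts,r=4):
    g=cv2.cvtColor(cv2.imread('pics/'+f),cv2.COLOR_BGR2GRAY).astype(float); out=[]
    for u,v in pts:
        for _ in range(4):
            iu,iv=int(round(u)),int(round(v)); w=g[iv-r:iv+r+1,iu-r:iu+r+1]; b=np.percentile(w,70); q=np.clip(b-w-8,0,None)
            yy,xx=np.mgrid[iv-r:iv+r+1,iu-r:iu+r+1]; u,v=(q*xx).sum()/q.sum(),(q*yy).sum()/q.sum()
        out.append((u,v))
    return np.array(out)
E
python3 - <<'E'
from m import *
L=np.array([(64,88),(69,155),(74,224),(78,293),(84,362),(88,432),(92,502)])/4.4+[115,75]
R=np.array([(290,67),(296,134),(301,203),(308,271),(313,341),(319,410),(324,480)])/4.4+[115,75]
S=np.array([(178,72),(182,122),(198,344),(202,395)])/4.4+[115,75]
l,r=[unproj('top',dots('top0.png',p,3),.077) for p in(L,R)]
s=unproj('top',dots('top0.png',S),.075)
c=(l+r).mean(0)/2; d=(l[:3]-l[-3:]+r[:3]-r[-3:]).sum(0)[:2]; d/=np.linalg.norm(d);n=np.array([-d[1],d[0]])
print('frame',c,np.arctan2(d[1],d[0]),'rail dots x',((l-c)[:,:2]@d).round(4),((r-c)[:,:2]@d).round(4),((l-c)[:,:2]@n).mean(),((r-c)[:,:2]@n).mean())
print('strap dots0',((s-c)[:,:2]@d).round(4),((s-c)[:,:2]@n).round(4))
s4=unproj('top',dots('t4.png',[(160.9,164.2),(161.7,175.5)]),.075)
print('now',((s4-c)[:,:2]@d).round(4),((s4-c)[:,:2]@n).round(4))
E
```

```text
frame [0.54744745 0.14567875 0.077     ] 0.11986386421097006 rail dots x [ 1.020e-01  6.810e-02  3.390e-02 -1.000e-04 -3.400e-02 -6.790e-02
 -1.018e-01] [ 1.02e-01  6.82e-02  3.38e-02  1.00e-04 -3.41e-02 -6.83e-02 -1.02e-01] 0.05493568980849498 -0.054935689808494996
strap dots0 [ 0.1052  0.0799 -0.0298 -0.0549] [-0.0002 -0.0003  0.0002  0.0003]
now [-0.0533 -0.0791] [0.0005 0.    ]
```

drive_tool --rows '[[[0,0,0],[0,0,0.6],2.5],[[0,0,0],[0,0,1.4],2.5],[[0,0,0],[0,0,2.5],2.5],[[0,0,0],[0,0,3.5],2.5],[[0,0,0],[0,0,3.0],2.5],[[0,0,0],[0,0,1.0],2.5],[[0,0,0],[-0.3,-2.0,0],2.5],[[0,0,0],[-0.5,-4.0,0],2.5]]'

```text
clock: 11.88
position: [0.5374, 0.0871, 0.2241]
ee_rot: [-0.001, 0.662, 0.749, -0.001]
contact_force: [-0.6, -1.0, -3.4]
width: 0.0303
gripper_force: 79.9
```

drive_tool --rows '[[[0,0,0],[-0.6,-4.5,0],2.5],[[0,0,0],[-0.6,-4.5,0],2.5],[[0,0,0],[-0.6,-4.5,0],2.5],[[0,0,0],[-0.6,-4.5,0],2.5],[[0,0,0],[-0.6,-4.0,0],2.5],[[0,0,0],[-0.4,-2.0,0],2.5],[[0,0,0],[0,-1.5,0],2.5],[[0,0,0],[0,0,0],2.5]]'

```text
clock: 12.88
position: [0.5043, -0.168, 0.2248]
ee_rot: [-0.001, 0.664, 0.748, -0.0]
contact_force: [0.1, -0.6, -3.2]
width: 0.0307
gripper_force: 79.8
```

Run:
```python
from m import *
s=manip.get_state();print(s['position'],s['contact_force'],s['moment'])
snap('top','t5.png')
c=np.array([0.54744745,0.14567875]);d=np.array([np.cos(.11986),np.sin(.11986)])
q=unproj('top',dots('t5.png',[(160.9,164.2),(161.7,175.5),(156.5,102.5),(155.5,91)]),.075)
print(((q[:,:2]-c)@d).round(4))
```

```text
[ 0.50426876 -0.16802232  0.22484579] [ 0.09756549 -0.64219624 -3.18941038] [0.00431656 0.01693699 0.0226139 ]m.py:8: RuntimeWarning: invalid value encountered in scalar divide
  yy,xx=np.mgrid[iv-r:iv+r+1,iu-r:iu+r+1]; u,v=(q*xx).sum()/q.sum(),(q*yy).sum()/q.sum()
Traceback (most recent call last):
  File "m.py", line 7, in dots
    iu,iv=int(round(u)),int(round(v)); w=g[iv-r:iv+r+1,iu-r:iu+r+1]; b=np.percentile(w,70); q=np.clip(b-w-8,0,None)
              ~~~~~^^^
ValueError: cannot convert float NaN to integer
```

Run:
```python
from m import *
c=np.array([0.54744745,0.14567875]);d=np.array([np.cos(.11986),np.sin(.11986)])
q=unproj('top',dots('t5.png',[(160.9,164.2),(161.7,175.5),(156.5,102.5),(157.4,113.8)]),.075)
print(((q[:,:2]-c)@d).round(4), ((q[:,:2]-c)@d).mean())
```

```text
[-0.055  -0.08    0.0798  0.0549] -4.727850481565932e-05
```

drive_tool --rows '[[[0,0,0],[0,-0.38,-1.0],2.5],[[0,0,0],[0,0,-2.5],2.5],[[0,0,0],[0,0,-1.5],2.5],[[0,0,0],[0,0,0],2.5],[[0,0,0],[0,0,0],2.5]]'

```text
clock: 13.55
position: [0.5056, -0.171, 0.1763]
ee_rot: [0.001, 0.663, 0.749, 0.0]
contact_force: [0.2, -0.3, -2.6]
width: 0.0304
gripper_force: 79.8
```

drive_tool --rows '[[[0,0,0],[-0.05,-0.08,-0.5],2.5],[[0,0,0],[0,0,-1.5],2.5],[[0,0,0],[0,0,-2.0],2.5],[[0,0,0],[0,0,-1.3],2.5],[[0,0,0],[0,0,-0.6],2.5],[[0,0,0],[0,0,0],2.5],[[0,0,0],[0,0,0],2.5]]'

```text
clock: 14.42
position: [0.505, -0.172, 0.1174]
ee_rot: [0.001, 0.663, 0.749, 0.0]
contact_force: [0.2, 0.0, -3.4]
width: 0.0306
gripper_force: 79.8
```

Run:
```python
from h import *
s=manip.get_state();print(s['position'],s['contact_force'],s['moment'])
```

```text
[ 0.50500631 -0.17204838  0.11736315] [ 0.16174944  0.01909611 -3.42907473] [ 0.01725124  0.02138068 -0.02230673]
```

drive_tool --rows '[[[0,0,0],[0,0,-0.3],2.5],[[0,0,0],[0,0,-0.15],2.5],[[0,0,0],[0,0,-0.1],2.5],[[0,0,0],[0,0,0],2.5]]'

```text
clock: 14.92
position: [0.5045, -0.1718, 0.1117]
ee_rot: [0.0, 0.663, 0.749, 0.0]
contact_force: [-0.6, -0.1, -0.1]
width: 0.0305
gripper_force: 80.3
```

Run:
```python
from h import *
s=manip.get_state();print(s['position'],s['contact_force'],s['moment'])
```

```text
[ 0.50448147 -0.17178772  0.11167841] [-0.61195024 -0.11203899 -0.08445888] [0.09560893 0.16386545 0.02161697]
```

drive_tool --rows '[[[0,0,0],[0,0,0],8.54],[[0,0,0],[0,0,0],8.54],[[0,0,0],[0,0,0],8.54],[[0,0,0],[0,0,1.0],8.54],[[0,0,0],[0,0,3.0],8.54],[[0,0,0],[0,0,3.5],8.54],[[0,0,0],[0,0,1.5],8.54],[[0,0,0],[-1.5,-0.5,0],8.54]]'

```text
clock: 15.92
position: [0.4902, -0.1771, 0.2023]
ee_rot: [0.001, 0.663, 0.749, 0.0]
contact_force: [0.7, 0.5, 0.3]
width: 0.0853
gripper_force: 0.0
```

drive_tool --rows '[[[0,0,0],[-3.0,-0.85,0],8.54],[[0,0,0],[-3.0,-0.85,0],8.54],[[0,0,0],[-1.5,-0.4,0],8.54],[[0,0,0],[0,0,0],8.54],[[0,0,0],[0,0,0],8.54]]'

```text
clock: 16.55
position: [0.4151, -0.1979, 0.2012]
ee_rot: [0.0, 0.663, 0.749, 0.0]
contact_force: [-0.3, 0.4, 0.2]
width: 0.0854
gripper_force: 0.0
```

Run:
```python
from h import *
s=manip.get_state();print(s['position'],s['contact_force'],s['width'])
b=snap('scene','s6.png')
cv2.imwrite('pics/g6.png',cv2.resize(cv2.cvtColor(b,4)[90:240,90:290],None,fx=4,fy=4,interpolation=2))
```

```text
[ 0.41513789 -0.19786872  0.20120059] [-0.3424269   0.37962878  0.23866855] 0.08539926103669357
```

View pics/g6.png

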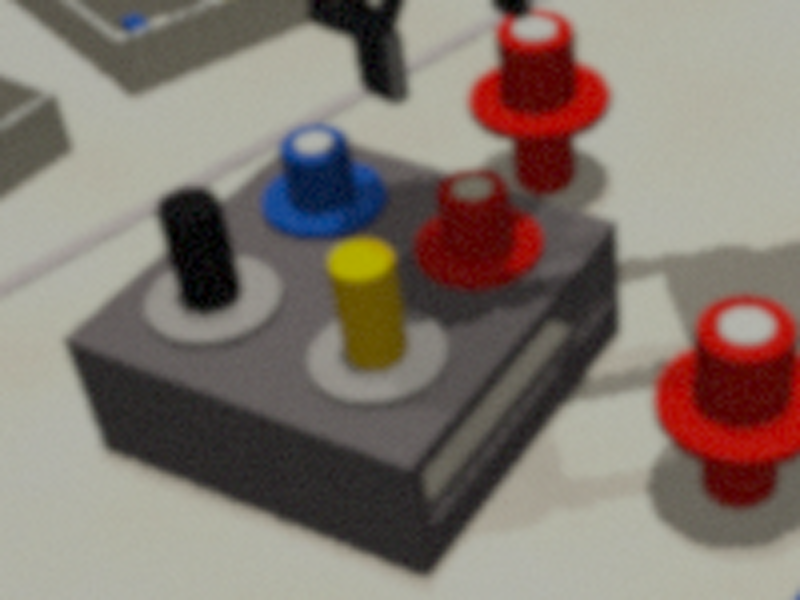

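drive_tool --rows '[[[0,0,0],[-0.54,-0.1,-2.0],8.54],[[0,0,0],[0,0,-3.5],8.54],[[0,0,0],[0,0,-3.0],8.54],[[0,0,0],[0,0,-1.2],8.54],[[0,0,0],[0,0,-0.3],8.54],[[0,0,0],[0,0,0],8.54],[[0,0,0],[0,0,0],8.54]]'

```text
clock: 17.48
position: [0.4099, -0.1992, 0.1023]
ee_rot: [0.001, 0.663, 0.749, 0.0]
contact_force: [0.3, -0.5, -0.2]
width: 0.0854
gripper_force: 0.0
```

Run:
```python
from h import *
s=manip.get_state();print(s['position'],s['contact_force'],s['width'])
```

```text
[ 0.40985756 -0.19923274  0.1022609 ] [ 0.30549371 -0.46172195 -0.15104288] 0.08541744387314716
```

drive_tool --rows '[[[0,0,0],[0,0,0],3.0],[[0,0,0],[0,0,0],3.0],[[0,0,0],[0,0,0],3.0],[[0,0,0],[0,0,0],3.0],[[0,0,0],[0,0,0],3.0]]' --force 60

```text
clock: 18.1
position: [0.4094, -0.199, 0.1018]
ee_rot: [0.0, 0.663, 0.749, 0.0]
contact_force: [-0.5, -0.1, 5.5]
width: 0.0368
gripper_force: 60.2
```

Run:
```python
from h import *
s=manip.get_state();print(s['position'],s['contact_force'],s['moment'],s['width'],s['gripper_force'])
```

```text
[ 0.40939439 -0.19898181  0.10183212] [-0.49451027 -0.13180051  5.47696193] [ 0.04428249  0.16632404 -0.0116329 ] 0.03675501735910504 60.17536282539368
```

drive_tool --rows '[[[0,0,0],[0,0,1.0],3.0],[[0,0,0],[0,0,2.5],3.0],[[0,0,0],[0,0,3.5],3.0],[[0,0,0],[0,0,3.5],3.0],[[0,0,0],[0,0,1.5],3.0],[[0,0,0],[0.8,2.0,0],3.0],[[0,0,0],[1.6,4.0,0],3.0],[[0,0,0],[1.6,4.0,0],3.0]]'

```text
clock: 19.1
position: [0.4488, -0.0978, 0.2205]
ee_rot: [-0.001, 0.664, 0.748, -0.0]
contact_force: [-0.4, -0.6, -0.6]
width: 0.0366
gripper_force: 60.1
```

drive_tool --rows '[[[0,0,0],[1.6,4.0,0],3.0],[[0,0,0],[1.6,4.0,0],3.0],[[0,0,0],[1.6,4.0,0],3.0],[[0,0,0],[1.6,4.0,0],3.0],[[0,0,0],[1.6,4.0,0],3.0],[[0,0,0],[1.2,3.0,0],3.0],[[0,0,0],[0.4,1.0,0],3.0],[[0,0,0],[0,0,0],3.0]]'

```text
clock: 20.1
position: [0.5446, 0.1412, 0.2205]
ee_rot: [-0.0, 0.663, 0.749, -0.001]
contact_force: [-1.0, -0.7, -1.0]
width: 0.0367
gripper_force: 60.2
```

Run:
```python
from h import *
s=manip.get_state();print(s['position'],s['contact_force'],s['moment'],s['width'])
```

```text
[0.54458852 0.14118277 0.22049377] [-0.9962594  -0.73488061 -0.95226478] [-0.02809877 -0.03717629 -0.00268849] 0.03669375538027965
```

drive_tool --rows '[[[0,0,0],[0.3,0.6,-1.5],3.0],[[0,0,0],[0,0,-3.0],3.0],[[0,0,0],[0,0,-1.8],3.0],[[0,0,0],[0,0,0],3.0],[[0,0,0],[0,0,0],3.0]]'

```text
clock: 20.72
position: [0.5484, 0.1468, 0.1586]
ee_rot: [0.0, 0.663, 0.748, 0.0]
contact_force: [-0.4, 0.4, -0.7]
width: 0.037
gripper_force: 60.1
```

Run:
```python
from h import *
s=manip.get_state();p=s['position'];print(p,s['contact_force'])
b=snap('scene','s7.png')
print('foot expected in crop',(proj('scene',[p+[0,0,-.0668]])-[225,200])*4, 'hole ctr',(proj('scene',[[.549,.147,.075]])-[225,200])*4)
cv2.imwrite('pics/g7.png',cv2.resize(cv2.cvtColor(b,4)[200:350,225:385],None,fx=4,fy=4,interpolation=2))
```

```text
[0.54839274 0.14675731 0.15863237] [-0.40719274  0.36144825 -0.69885675]
foot expected in crop [[304.95793682 326.46051893]] hole ctr [[300.99024409 351.92196619]]
```

View pics/g7.png

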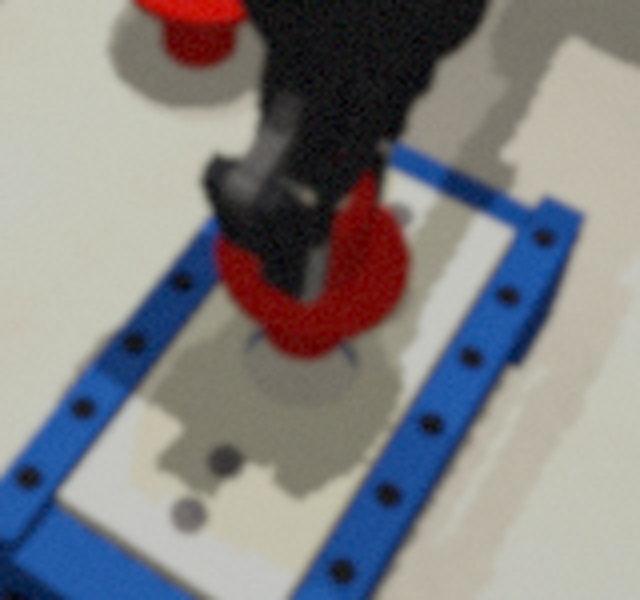

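drive_tool --rows '[[[0,0,0],[-0.05,0.05,-1.0],3.0],[[0,0,0],[0,0,-1.0],3.0],[[0,0,0],[0,0,-1.2],3.0],[[0,0,0],[0,0,-1.2],3.0],[[0,0,0],[0,0,-0.8],3.0],[[0,0,0],[0,0,0],3.0]]'

```text
clock: 21.52
position: [0.5471, 0.1477, 0.1054]
ee_rot: [-0.001, 0.663, 0.749, -0.001]
contact_force: [0.0, -0.3, -1.0]
width: 0.0365
gripper_force: 60.1
```

Run:
```python
from h import *
s=manip.get_state();p=s['position'];print(p,s['contact_force'],s['moment'])
```

```text
[0.5470678  0.14765151 0.10536847] [ 0.03348723 -0.30069336 -1.04835931] [-0.02107772 -0.00622949 -0.02756218]
```

Free so far; foot at about 0.0386. Home is at TCP z ≈ 0.0968.

drive_tool --rows '[[[0,0,0],[0,0,-0.4],3.0],[[0,0,0],[0,0,-0.3],3.0],[[0,0,0],[0,0,-0.15],3.0],[[0,0,0],[0,0,-0.05],3.0],[[0,0,0],[0,0,0],3.0]]'

```text
clock: 22.15
position: [0.5476, 0.1477, 0.0974]
ee_rot: [0.0, 0.663, 0.749, 0.0]
contact_force: [-1.5, 0.4, -0.7]
width: 0.0364
gripper_force: 60.1
```

Run:
```python
from h import *
s=manip.get_state();p=s['position'];print(p,s['contact_force'],s['moment'])
```

```text
[0.54764358 0.14773355 0.09740073] [-1.46031471  0.35170161 -0.65843308] [-0.04638246  0.00860811  0.03567849]
```

drive_tool --rows '[[[0,0,0],[0,0,-0.1],3.0],[[0,0,0],[0,0,-0.05],3.0],[[0,0,0],[0,0,0],3.0]]'

```text
clock: 22.52
position: [0.5478, 0.1477, 0.0968]
ee_rot: [0.0, 0.663, 0.749, 0.0]
contact_force: [-1.4, -0.8, 5.7]
width: 0.0364
gripper_force: 60.5
```

Run:
```python
from h import *
s=manip.get_state();p=s['position'];print(p,s['contact_force'],s['moment'])
```

```text
[0.54780025 0.14774294 0.09681053] [-1.39195529 -0.79645765  5.6819459 ] [-0.01208619  0.35470095 -0.03182815]
```

drive_tool --rows '[[[0,0,0],[0,0,0],8.54],[[0,0,0],[0,0,0],8.54],[[0,0,0],[0,0,0],8.54],[[0,0,0],[0,0,1.5],8.54],[[0,0,0],[0,0,3.0],8.54],[[0,0,0],[0,0,4.0],8.54],[[0,0,0],[0,0,3.0],8.54],[[0,0,0],[-3.0,-3.0,1.0],8.54]]'

```text
clock: 23.52
position: [0.5206, 0.1186, 0.2242]
ee_rot: [0.002, 0.662, 0.749, 0.003]
contact_force: [0.2, -0.3, 0.5]
width: 0.0849
gripper_force: 0.0
```

drive_tool --rows '[[[0,0,0],[-3.0,-4.0,0],8.54],[[0,0,0],[-3.0,-4.0,0],8.54],[[0,0,0],[-2.0,-3.0,0],8.54],[[0,0,0],[0,0,0],8.54],[[0,0,0],[0,0,0],8.54]]'

```text
clock: 24.15
position: [0.4383, 0.0079, 0.2217]
ee_rot: [0.001, 0.663, 0.748, 0.001]
contact_force: [0.1, 0.5, -0.0]
width: 0.0854
gripper_force: 0.0
```

Run:
```python
from m import *
s=manip.get_state();print(s['position'],s['contact_force'],s['width'])
b=snap('scene','s8.png');a=snap('top','t8.png')
cs=[cv2.resize(cv2.cvtColor(i,4)[y:y+h,x:x+w],(400,500),interpolation=2) for i,x,y,w,h in((b,105,100,272,284),(a,110,70,100,140))]
cv2.imwrite('pics/g8.png',np.hstack(cs))
c=np.array([0.54744745,0.14567875]);d=np.array([np.cos(.11986),np.sin(.11986)])
q=unproj('top',dots('t8.png',[(160.9,164.2),(161.7,175.5),(156.5,102.5),(157.4,113.8)]),.075)
print(((q[:,:2]-c)@d).round(4), ((q[:,:2]-c)@d).mean())
```

```text
[0.43832692 0.00789053 0.22170543] [ 0.12331392  0.49095877 -0.04096602] 0.08539835829451733m.py:8: RuntimeWarning: invalid value encountered in scalar divide
  yy,xx=np.mgrid[iv-r:iv+r+1,iu-r:iu+r+1]; u,v=(q*xx).sum()/q.sum(),(q*yy).sum()/q.sum()
Traceback (most recent call last):
  File "m.py", line 7, in dots
    iu,iv=int(round(u)),int(round(v)); w=g[iv-r:iv+r+1,iu-r:iu+r+1]; b=np.percentile(w,70); q=np.clip(b-w-8,0,None)
              ~~~~~^^^
ValueError: cannot convert float NaN to integer
```

View pics/g8.png

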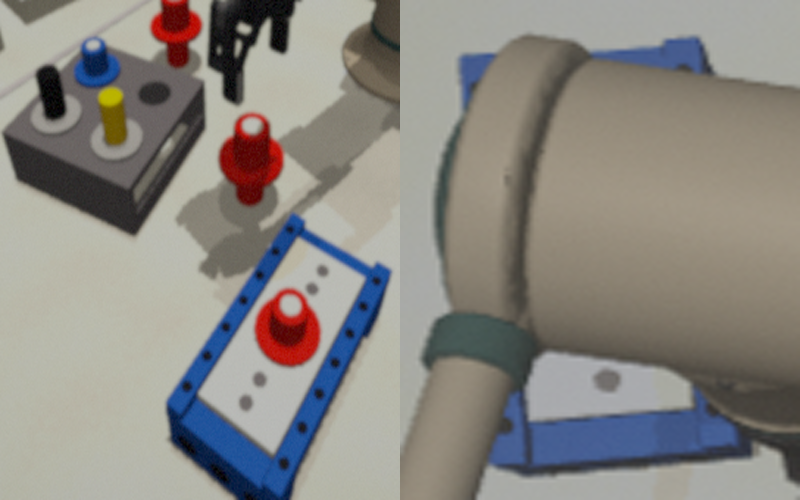

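The final view shows the bolt upright with its flange on the strap (crop 288,330). The strap is centred between equal end gaps. The drift is upright in its original socket (115,115), and the robot is clear of everything.

```bash
python3 -c "
from rig import job; print(job.sign_off())"
```

```text
the job is handed in; nothing more can be done
None
```

The job is done and handed in at about 24 s on the robot clock: the strap measured in line to within about 0.1 mm before the bolt went in, the drift is back upright in its socket, and the red bolt is fully home with its flange on the strap.

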